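# Raise a canvas on a ratchet table easel and clamp it

## Robot

A 6-joint arm with a two-finger parallel gripper is mounted at the origin on the work surface. World frame = base frame: x ahead of the robot, y to its left, z up, the work surface at z = 0. Lengths are in mm, angles in rad, forces in N, time in s.
With the tool pointing down it reaches from about 400 to 925 mm from the base axis. Payload 12.5 kg.
Tool frame: the origin (TCP) lies midway between the tips of the shut fingers; the grasp point (between the pads) lies 19 mm behind it; z points along the fingers, y is the direction in which the jaws open and shut (so a half turn about z gives the same grasp; the last joint's range is limited). The gripper opens to 95 mm and grips with 3 to 60 N. Pads are 20 mm wide; open, the fingers measure 119 mm over their backs; the gripper's body (75 mm by 180 mm) begins 59 mm behind the grasp point.
Start: joints at [1.099, 0.491, 1.559, -0, 1.092, -0.106], TCP at [223.545, 583.673, 214.661] pointing down, gripper open.
Joint ranges: [-3.1, 3.1], [-0.84, 2.19], [0.05, 2.79], [-1.13, 4.28], [0.06, 2.93], [-2.69, 2.69]. Speed limits (rad/s): [2.22, 2.22, 2.79, 3.14, 3.14, 3.14].

## Interface

Orientations are given as [roll, pitch, yaw] about the fixed x, y, z axes, in that order (R = Rz(yaw) Ry(pitch) Rx(roll)).
In Python, from cell import env, eyes, job_done, boxes_of, regions_of gives the robot as it stands.
- The arm moves only by the tool send_rows, never from a script. Its argument "plan" is text: rows parted by semicolons, each of 5 numbers parted by spaces: the shift along the tool's x, y, z in mm, then the turn about the tool's z in rad, then the finger opening in mm, from 0 to 95.1. In form: x y z roll gripper; .... A call has 1 to 8 rows; each row shifts and turns the pose as measured when the row begins, along the tool's axes as they then stand; what a row does not reach is not made up. A row lasts 1/10 s, in which the tool goes at most 50 mm and 8.59 degrees, less where a joint would pass 70% of its speed; a pose out of reach is approached as far as the arm can. A call with a gripper value outside its range is refused whole. The fingers move at their own pace and stop on an object; the grip force is fixed at half the most. Time passes only in rows, so rows that do not move let the fingers close. It gives the time, the measured TCP pose, the force and the opening at its end, in the units of the state.
- env.state(): the state, without advancing time (a new reading comes with each control period).
- eyes.read_camera(name): name is "side" or "top" or "wrist"; returns a dict with "image" (384x512x3 uint8, red, green, blue), "vertical_fov" (degrees; the focal length in pixels is half the picture's height over the tangent of half this angle, whatever the lens; pixels are square), "cx", "cy" (the principal point, pixels), "extrinsics" (4x4, takes a point from camera to world coordinates). Camera axes: x right, y up, looking along -z (the intrinsics and any distortion apply to the point x, -y, -z); pixel columns grow to the right and rows downward; lengths in mm; the calibration is good to about 2 mm. A picture is of the moment at which its call begins. There is no depth.
- job_done(): hands the job in, once; it reports no verdict.
Trained networks look in a picture, given as the dict that the camera call returned (one of the last four; its "shot" number tells which), for a name from the list of things; names that differ only in an ending like _2 or _b are one class to them, and where a whole thing is asked for, a point or a joint stands for the part that bears it (a point fixed in the world has none). Each returns a list of dicts, best first, with "confidence" (0 to 1); they miss things now and then, are a little off and sometimes report something else, mostly with a low value. They report only what shows in the picture. A call takes as long as a camera call.
- boxes_of(target, picture): "bbox" ([left, top, width, height] in pixels, round what is visible of it).
- regions_of(target, picture): "pixels" (384x512 bool, what is visible of it) and "bbox" ([left, top, width, height] in pixels, round what is visible of it).
The state is a dict: "t": time; "joints": joint angles; "qvel": joint speeds; "tau": joint torques, N m; "eef_pos": TCP position; "tcp_rot": TCP orientation; "ft_force": force on the tool from outside, world axes, zero at the start; "moment": the same for the moment, N m; "opening": opening from 0.0 (shut) to 1.0 (fully open).
Only numpy, scipy, OpenCV 4.12 (cv2) and the standard library are available. Lean on these libraries where they do the work, as an engineer would, in place of code of your own. Each camera call takes 0.05 s, during which the arm holds its last target.

## Task

The little canvas stands too low on the table easel. Lift the easel's tray by its knob until the pawl has dropped in above the second tooth of the rack on the back of the mast, let it down gently onto that tooth so that the pawl carries it, and let go of the knob; then push the top clamp down until its jaw bears snugly on the canvas's top edge and holds it. Neither let the tray drop nor lean hard on it or on the canvas, and leave the inks, glass, brushes and eraser where they are.

Things in the scene. Friction and masses are not known exactly. Their poses are not given: they have to be found in the camera images.
- mast: Wooden mast, 24 (x) x 44 (y) mm, fixed in a base that stands on the table. Origin at its foot on its axis, at table height; z runs up it to 345 mm, leaning back 10 degrees; x points out of its BACK. Tray and canvas are on the front (-x, robot's side). On the back a steel rack with 4 teeth 34 mm apart, screwed on through slots: all teeth may be up to 9 mm higher or lower than nominal, unmeasured: feel for the seat.
- tray (a joint): Lift of the tray along the mast's z, m: 0 = bottom stop, where it starts, below all teeth; top stop 0.110. Pawl sits on teeth 1, 2, 3 at nominally 0.021, 0.055, 0.089 (+-0.009, all together). With canvas about 0.8 kg; slides freely and falls if let go. Seated, some 8 N go off the hand. Dropping it even 2 mm or lowering it at over 80 mm/s is wrong, and so is over 35 N on a tooth (pushing down on the seated tray).
- pawl: Steel gravity pawl on the tray's sleeve, behind the mast. Origin at its pivot, 40 mm behind the mast's axis; the nose reaches 25 mm to the rack (-x), the heavy tail out behind. Lies square to the mast when free or seated; a passing tooth pushes the nose down, it swings back above it only when the tray is 14 to 17 mm above that tooth's seat. A lift of 0.081 to 0.091 clears tooth 2, never tooth 3.
- knob (a point): Middle of the tray's upright wooden lift knob, where to grip: a cylinder 28 mm across reaching 14 mm below and above this point, axis parallel to the mast, 82 mm in front of the mast's axis. The tray's board (240 mm wide, 92 deep) is 28 mm below. Free on both sides (y) for fingers; the canvas's face is 52 mm behind it. Moves with the tray.
- clamp: Top clamp: wooden sleeve on the mast, held anywhere by friction (about 5 N moves it; 0.12 kg). Origin on the mast's axis level with the jaw's underside, axes as the mast's. Jaw: plate 80 mm wide, 8 thick, reaching 12 to 52 mm in front of the axis; on it a block 36 mm wide (y), 34 deep. Starts 99 to 119 mm above the unraised canvas. More than 25 N on the canvas is too much.
- clamp_top (a point): Middle of the flat top of the clamp's block, the place to push down on or to grip across y: 34 mm above the jaw's underside, 33 mm in front of the mast's axis.
- canvas: Small stretched canvas, 200 mm wide (y), 140 high (z), 18 thick (x), 0.2 to 0.35 kg, loose: stands on the tray and leans on the mast's front. Origin at the middle of its underside, z up its height, parallel to the mast.
- canvas_top (a point): Middle of the canvas's top edge, where the clamp's jaw is to rest; 21 mm in front of the mast's axis.
- ink_a: Bystander, to be left alone: a square ink bottle 58 x 58 x 62 mm. Origin at its underside.
- ink_b: Bystander, to be left alone: a square ink bottle 58 x 58 x 62 mm. Origin at its underside.
- ink_c: Bystander, to be left alone: a square ink bottle 58 x 58 x 62 mm, standing between the easel's feet behind the mast. Origin at its underside.
- tumbler: Bystander, to be left alone: a drinking glass, 72 mm across, 85 mm high. Origin at its underside.
- brush_pot: Bystander, to be left alone: a woven wooden pot 88 x 88 x 110 mm with brushes up to 200 mm high. Origin at its underside.
- brush: Bystander, to be left alone: a paint brush 220 mm long lying on the table. Origin at its underside.
- eraser: Bystander, to be left alone: a white eraser 22 x 44 x 12 mm lying on the tray, about 85 mm left (+y) of the knob. Origin at its underside.

How it is judged (in metres and radians):
On the way:
1. the tray stands at rest on the second tooth, the pawl carrying it, and the knob has been let go (value of joint tray between 0.044 and 0.066 m and contact force between pawl and mast above 3 N and angle between the z axis of pawl and the z axis of mast, either way round below 0.15 rad and velocity of joint tray between -0.005 and 0.005 m/s and contact force between the fingers and anything else below 0.2 N), for 0.2 s.
At the end, for the whole second after the job is handed in: Tray at rest on the second tooth (lift 44 to 66 mm), pawl square to the mast (0.15 rad) and bearing on the tooth with over 3 N; canvas at rest on the tray, within 0.06 rad of the mast's lean, its top edge under the jaw and at most 2 mm below (or 3 mm into) the jaw's underside (value of joint tray between 0.044 and 0.066 m and contact force between pawl and mast above 3 N and angle between the z axis of pawl and the z axis of mast, either way round below 0.15 rad and velocity of joint tray between -0.005 and 0.005 m/s and z of canvas_top in the frame of clamp between -0.002 and 0.003 m and x of canvas_top in the frame of clamp above -0.04 m and angle between the z axis of canvas and the z axis of mast, either way round below 0.06 rad and contact force between clamp and canvas above 0.5 N and linear speed of canvas below 0.01 m/s); the robot touches nothing.
It fails at once if the pawl lands or is pressed on the rack with more than 35 N (contact force between pawl and mast above 35 N).
It fails at once if the tray drops or is lowered faster than 80 mm/s (velocity of joint tray below -0.08 m/s).
It fails at once if the clamp presses the canvas with more than 25 N (contact force between clamp and canvas above 25 N).
It fails at once if an ink, the glass, the brush or the brush pot is moved by more than 30 mm, or one that stands is tipped ((distance of ink_a from where it was at the start of the episode above 0.03 m or angle between ink_a's own z axis and vertical above 0.5 rad) or (distance of ink_b from where it was at the start of the episode above 0.03 m or angle between ink_b's own z axis and vertical above 0.5 rad) or (distance of ink_c from where it was at the start of the episode above 0.03 m or angle between ink_c's own z axis and vertical above 0.5 rad) or (distance of tumbler from where it was at the start of the episode above 0.03 m or angle between tumbler's own z axis and vertical above 0.5 rad) or (distance of brush_pot from where it was at the start of the episode above 0.03 m or angle between brush_pot's own z axis and vertical above 0.5 rad) or distance of brush from where it was at the start of the episode above 0.03 m).
It fails at once if the eraser leaves its place on the tray (distance between eraser and knob above 0.13 m).
It also fails if it takes over 56 s, if anything falls off the work surface, if the arm or the gripper's body presses on something with over 40 N, if the wrist force passes 120 N, or if a joint passes its speed limit or range.

## Working session

There is one attempt and no reset: what is moved stays moved. The work goes in short steps, Python scripts to look and compute and a tool call to move; the robot and the scene stay as the last step left them, time stands still between calls to the robot, and variables do not carry over. Pictures are saved under pics/ and viewed, and the job is handed in when it is done.

Besides the shell and the picture viewer there is one more tool, called in YAML: its name, and indented under it one key for each argument. send_rows: Moves the arm, as the interface text tells. Its arguments: {"type":"object","properties":{"plan":{"type":"string"}},"required":["plan"]}

```bash
ls; mkdir -p pics; cat > h.py <<'E'
import numpy as np, cv2
from cell import env, eyes, job_done, boxes_of, regions_of
def shot(n,f=None):
    p=eyes.read_camera(n)
    if f: cv2.imwrite('pics/'+f,p['image'][:,:,::-1])
    return p
def K(p):
    f=192/np.tan(np.radians(p['vertical_fov'])/2); return f,p['cx'],p['cy']
def proj(p,X):
    f,cx,cy=K(p);E=np.array(p['extrinsics']);c=(np.linalg.inv(E)@np.append(X,1))[:3]
    return np.array([cx+f*c[0]/-c[2],cy-f*c[1]/-c[2]])
def ray(p,u,v):
    f,cx,cy=K(p);E=np.array(p['extrinsics'])
    d=E[:3,:3]@np.array([(u-cx)/f,-(v-cy)/f,-1]);return E[:3,3],d/np.linalg.norm(d)
E
python3 - <<'E'
from h import *
s=env.state();print(s)
for n in ['side','top','wrist']:
    p=shot(n,n+'0.png');print(n,{k:v for k,v in p.items() if k!='image'})
    for t in ['mast','knob','clamp','clamp_top','canvas','canvas_top','tray','pawl','tumbler','brush_pot','eraser','ink_a','brush']:
        try: print(t,[(np.round(b['bbox'],0).tolist(),round(b['confidence'],2)) for b in boxes_of(t,p)][:4])
        except Exception as e: print(t,e)
E
```

```text
pics
{'t': 0.0, 'joints': array([ 1.09939957e+00,  4.91565230e-01,  1.55942309e+00, -1.47227126e-05,
        1.09170367e+00, -1.05576709e-01]), 'qvel': array([-0.000278  , -0.00031569, -0.00082265,  0.00084859,  0.00059823,
        0.0007004 ]), 'tau': array([ 1.35910912e-03, -6.12655520e+01, -2.58174598e+01,  6.92690816e-02,
        4.83010348e-02, -6.33441050e-05]), 'eef_pos': array([223.43447586, 583.44822337, 214.06730342]), 'tcp_rot': array([-3.14049806e+00, -1.02863797e-04,  2.77577935e+00]), 'ft_force': array([-0.12935086, -0.52796318, -0.11724784]), 'moment': array([-0.0809796 ,  0.02350333,  0.03619083]), 'opening': 0.9989253613342559}
side {'vertical_fov': 48.841044494306956, 'cx': 256.6073463559603, 'cy': 190.0027729922881, 'extrinsics': array([[-2.20460988e-01,  6.58002790e-01, -7.20020334e-01,
        -2.42639148e+02],
       [-9.75140706e-01, -1.31803038e-01,  1.78125131e-01,
         1.11350469e+02],
       [ 2.23059657e-02,  7.41390779e-01,  6.70702733e-01,
         9.59136390e+02],
       [ 0.00000000e+00,  0.00000000e+00,  0.00000000e+00,
         1.00000000e+00]]),
[... 1861 characters left out ...]
37.0, 222.0, 22.0, 16.0], 0.56), ([218.0, 153.0, 16.0, 22.0], 0.55)]
brush [([358.0, 213.0, 15.0, 67.0], 0.53)]
wrist {'vertical_fov': 70.7365427825453, 'cx': 256.6611316776638, 'cy': 194.38820102504707, 'extrinsics': array([[ 3.58596707e-01, -9.01159503e-01, -2.43556877e-01,
         1.55632838e+02],
       [ 9.33492319e-01,  3.46372302e-01,  9.28349051e-02,
         6.09667624e+02],
       [ 7.02299070e-04, -2.60648765e-01,  9.65433441e-01,
         3.85079221e+02],
       [ 0.00000000e+00,  0.00000000e+00,  0.00000000e+00,
         1.00000000e+00]]), 'shot': 3}
mast []
knob []
clamp []
clamp_top []
canvas []
canvas_top []
tray []
pawl []
tumbler []
brush_pot []
eraser []
ink_a []
brush []
```

```bash
python3 - <<'E'
import cv2
for n,(x,y,w,h) in {'side':(180,120,130,160),'top':(195,125,115,110)}.items():
    i=cv2.imread(f'pics/{n}0.png')[y:y+h,x:x+w]
    k=min(790//w,590//h); cv2.imwrite(f'pics/{n}0c.png',cv2.resize(i,None,fx=k,fy=k,interpolation=cv2.INTER_CUBIC)); print(n,k)
E
```

```text
side 3
top 5
```

View pics/side0.png

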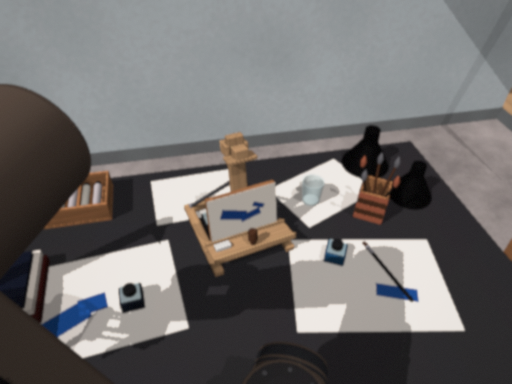

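View pics/top0.png

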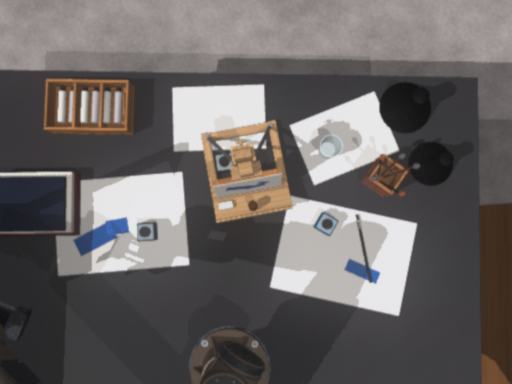

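View pics/side0c.png

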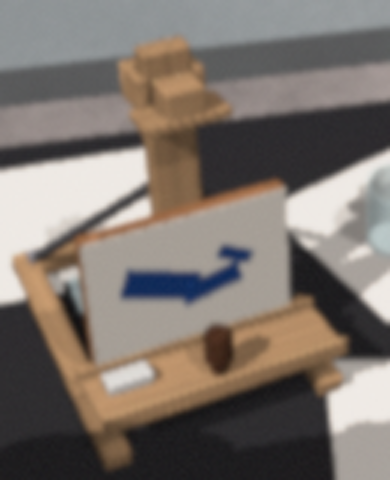

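View pics/top0c.png

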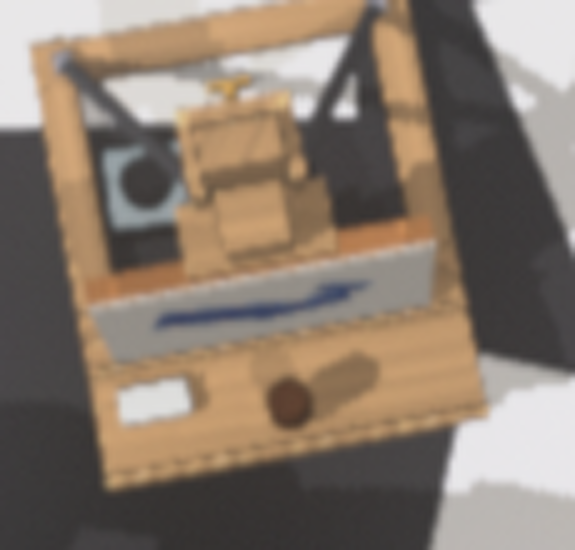

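```bash
cat > fit.py <<'E'
from h import *
from scipy.optimize import least_squares
def Rm(yaw):
    a=np.radians(10);c,s=np.cos(yaw),np.sin(yaw)
    return np.array([[c,-s,0],[s,c,0],[0,0,1]])@np.array([[np.cos(a),0,np.sin(a)],[0,1,0],[-np.sin(a),0,np.cos(a)]])
def M(q,l): return np.array([q[0],q[1],0])+Rm(q[2])@np.array(l,float)
# q: X,Y,yaw,kz,clampz,canvas y off
def pts(q):
    kz,cz,cy=q[3:6]
    return {'knob':(-82,0,kz),'cfl':(-30,100+cy,kz+112),'cfr':(-30,-100+cy,kz+112),'cbr':(-12,-100+cy,kz+112),'ct':(-33,0,cz+34),
     'cfbl':(-30,100+cy,kz-28)}
E
cat > a.py <<'E'
from fit import *
S=shot('side');T=shot('top')
obs=[(S,'cfl',(207.3,201)),(S,'cfr',(274,183.5)),(S,'knob',(252.7,236.3)),(S,'ct',(239.3,149)),
(T,'cfl',(213.6,185.8)),(T,'cfr',(282.3,173)),(T,'cbr',(281,168.8)),(T,'knob',(253,205.6)),(T,'ct',(245.4,167.6))]
def res(q):
    P=pts(q);return np.concatenate([proj(p,M(q,P[n]))-np.array(o) for p,n,o in obs])
r=least_squares(res,[520,-60,0.15,60,260,0],loss='soft_l1')
print(r.x.round(3));print([(o[1],v.round(1).tolist()) for o,v in zip(obs,res(r.x).reshape(-1,2))])
q=r.x;np.save('q.npy',q)
for n,l in pts(q).items(): print(n,M(q,l).round(1))
print('mast top',proj(T,M(q,(0,0,345))),proj(S,M(q,(0,0,345))))
E
python3 a.py
```

```text
[ 5.77470e+02 -5.39490e+01  1.94000e-01  7.58610e+01  2.86792e+02
  7.51000e-01]
[('cfl', [-0.4, 1.4]), ('cfr', [1.7, -0.3]), ('knob', [-0.4, -0.4]), ('ct', [0.1, -0.0]), ('cfl', [-0.6, 0.2]), ('cfr', [0.1, 0.6]), ('cbr', [0.2, -1.2]), ('knob', [-0.4, -0.2]), ('ct', [0.4, 0.0])]
knob [511.2 -67.   88.9]
cfl [561.1  45.5 190.2]
cfr [ 599.6 -150.7  190.2]
cbr [ 617.  -147.3  187.1]
ct [600.2 -49.5 321.6]
cfbl [537.2  40.8  52.3]
mast top [243.05882275 152.6090258 ] [233.94207605 135.20967512]
```

```bash
cat > d.py <<'E'
from h import *
from scipy.spatial.transform import Rotation as R
import sys
def delta(target,yaw=None):
    s=env.state();r=R.from_euler('xyz',s['tcp_rot']).as_matrix()
    d=r.T@(np.array(target)-s['eef_pos'])
    print('tool d',d.round(1),'pos',s['eef_pos'].round(1),'rot',s['tcp_rot'].round(3),'F',s['ft_force'].round(1),'op',round(float(s['opening'])*95.1,1),'t',s['t'])
    if yaw is not None: print('turn',-((yaw-s['tcp_rot'][2]+np.pi)%(2*np.pi)-np.pi))
if __name__=='__main__':
    a=[float(v) for v in sys.argv[1:]];delta(a[:3],a[3] if len(a)>3 else None)
E
python3 d.py 440 -80 250 3.336
```

```text
tool d [-439.5 -542.3  -35.4] pos [223.5 583.6 214.6] rot [3.142 0.    2.776] F [-0.2  0.2 -0.7] op 94.6 t 2.2
turn -0.5602207655604929
```

send_rows:
  plan: "0 0 -20 -0.14 70; 0 0 -20 -0.14 70; 0 0 0 -0.14 70; 0 0 0 -0.14 70"

```text
t: 2.6
eef_pos: [223.5, 583.5, 255.8]
tcp_rot: [-3.141, -0.001, -2.929]
ft_force: [-0.4, 0.1, 0.2]
opening: 0.758
```

```bash
python3 d.py 440 -80 250 3.336
```

```text
tool d [ -71.9 -694.2    6.3] pos [223.5 583.5 255.8] rot [-3.141e+00 -1.000e-03 -2.929e+00] F [-0.4  0.1  0.2] op 72.1 t 2.6
turn 0.01778967499631534
```

send_rows:
  plan: "-12 -46 0 0 70; -12 -46 0 0 70; -12 -46 0 0 70; -12 -46 0 0 70; -12 -46 0 0 70; -12 -46 0 0 70; -12 -46 0 0 70; 0 -46 0 0 70"

```text
t: 3.4
eef_pos: [388.9, 234.9, 255.7]
tcp_rot: [3.14, 0.003, -2.915]
ft_force: [1.6, -0.1, 0.2]
opening: 0.736
```

send_rows:
  plan: "0 -46 0 0 70; 0 -46 0 0 70; 0 -46 0 0 70; 0 -46 0 0 70; 0 -46 0 0 70; 0 -46 0 0 70"

```text
t: 4.0
eef_pos: [451.7, -45.5, 256.9]
tcp_rot: [3.141, 0.007, -2.915]
ft_force: [1.6, 0.3, -0.4]
opening: 0.736
```

```bash
python3 d.py 450 -80 250 3.336;python3 - <<'E'
from h import *
s=env.state();print(s['joints'].round(3))
p=shot('wrist','w1.png')
for t in ['knob','canvas','canvas_top','clamp','clamp_top','tray','eraser']:
    print(t,[(np.round(b['bbox'],0).tolist(),round(b['confidence'],2)) for b in boxes_of(t,p)][:4])
from fit import *
q=np.load('q.npy')
for n,l in pts(q).items(): print(n,proj(p,M(q,l)).round(1))
E
```

```text
tool d [  9.4 -33.2   6.9] pos [451.7 -45.5 256.9] rot [ 3.141  0.007 -2.915] F [ 1.6  0.3 -0.4] op 70.0 t 4.0
turn 0.032435191378263895
[-0.248  0.195  1.902  0.004  1.039 -2.048]
knob [([144.0, 189.0, 174.0, 59.0], 0.89)]
canvas [([166.0, 243.0, 154.0, 69.0], 0.57)]
canvas_top [([167.0, 238.0, 152.0, 71.0], 0.88)]
clamp []
clamp_top [([55.0, 104.0, 67.0, 60.0], 0.25), ([426.0, 178.0, 66.0, 43.0], 0.24), ([0.0, 193.0, 15.0, 32.0], 0.24)]
tray [([145.0, 192.0, 172.0, 59.0], 0.87)]
eraser [([275.0, 219.0, 32.0, 16.0], 0.71), ([1.0, 0.0, 26.0, 143.0], 0.69)]
knob [231.  218.5]
cfl [318.5 319.4]
cfr [125.8 314.3]
cbr [128.8 326.4]
ct [194.2 502.3]
cfbl [299.8 240.8]
```

View pics/w1.png

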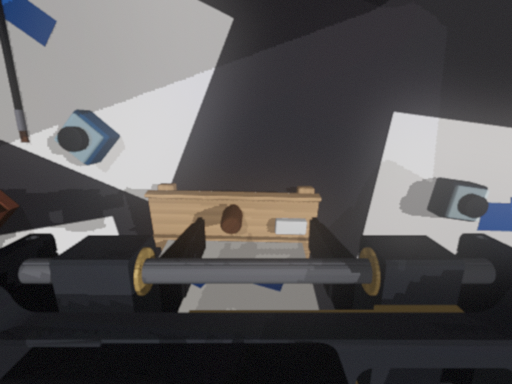

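```bash
python3 d.py 505 -68 160 3.345
```

```text
tool d [-45.8 -37.3  97. ] pos [451.4 -42.3 256.7] rot [ 3.141  0.006 -2.913] F [0.9 0.3 0.7] op 70.0 t 4.4
turn 0.025351782267177825
```

send_rows:
  plan: "-11 -9 24 0.02 50; -11 -9 24 0 50; -11 -9 24 0 50; -11 -9 24 0 50; 0 0 0 0 50; 0 0 0 0 50"

```text
t: 5.0
eef_pos: [504.8, -61.2, 160.3]
tcp_rot: [-3.141, 0.01, -2.921]
ft_force: [0.7, 0.3, 0.2]
opening: 0.527
```

```bash
python3 d.py 505 -68 73 3.345; python3 - <<'E'
from h import *
p=shot('wrist','w2.png')
from fit import *
q=np.load('q.npy')
for n,l in pts(q).items(): print(n,proj(p,M(q,l)).round(1))
for sg in(-20,0,20): print(proj(p,M(q,(-82,0,q[3]+sg))))
b=regions_of('knob',p)
for t in ['knob','eraser','canvas']:
    print(t,[(np.round(b['bbox'],0).tolist(),round(b['confidence'],2)) for b in boxes_of(t,p)][:4])
S=shot('side','s2.png')
E
```

```text
tool d [ 2.1 -6.6 87.3] pos [504.8 -61.2 160.3] rot [-3.141  0.01  -2.921] F [0.7 0.3 0.2] op 50.2 t 5.0
turn 0.016832791754694654
knob [249.5 206.4]
cfl [398.3 362.3]
cfr [ 89.6 355.8]
cbr [ 96.1 373. ]
ct [ 210.6 1001.8]
cfbl [339.8 237.7]
[250.03619671 196.94557157]
[249.45612846 206.38080629]
[248.7873091  217.25964297]
knob [([126.0, 168.0, 250.0, 71.0], 0.69), ([126.0, 166.0, 250.0, 73.0], 0.63)]
eraser [([308.0, 206.0, 44.0, 23.0], 0.7)]
canvas [([181.0, 238.0, 152.0, 73.0], 0.86)]
```

View pics/w2.png

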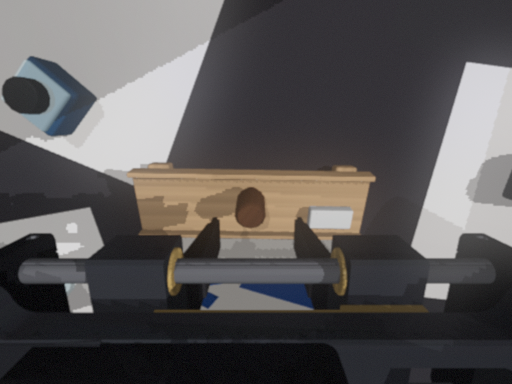

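View pics/s2.png

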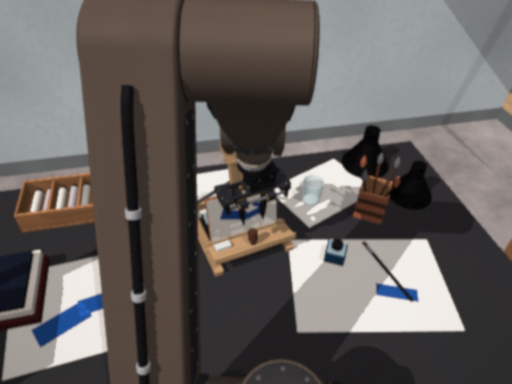

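```bash
python3 - <<'E'
from h import *
T=shot('top','t2.png');i=T['image'][100:250,180:330,::-1]
cv2.imwrite('pics/t2c.png',cv2.resize(i,None,fx=4,fy=4,interpolation=cv2.INTER_CUBIC))
E
```

```text
(no output)
```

View pics/t2c.png

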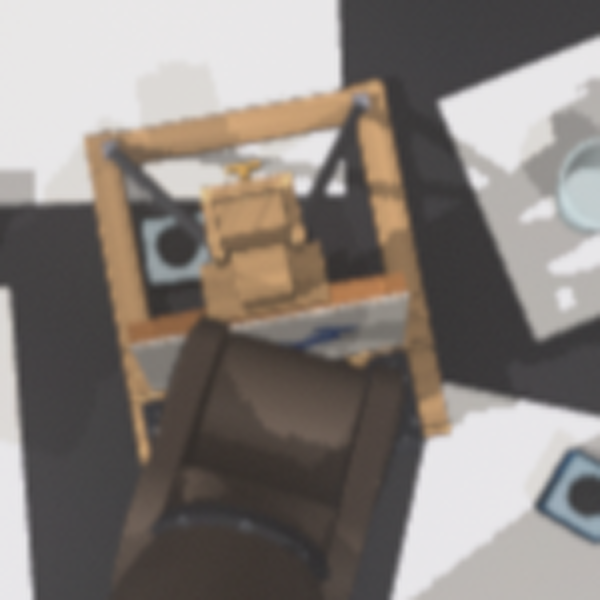

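send_rows:
  plan: "1 -3 25 0.017 50; 1 -3 25 0 50; 0 0 25 0 50; 0 0 10 0 50; 0 0 0 0 50"

```text
t: 5.85
eef_pos: [506.8, -69.1, 76.5]
tcp_rot: [-3.137, 0.018, -2.941]
ft_force: [0.1, 0.0, -0.2]
opening: 0.526
```

```bash
python3 d.py 505 -67 73 3.345; python3 - <<'E'
from h import *
p=shot('wrist','w3.png')
E
```

```text
tool d [1.4 2.4 3.4] pos [506.8 -69.1  76.5] rot [-3.137  0.018 -2.941] F [ 0.1  0.  -0.2] op 50.0 t 5.85
turn -0.0023472873727126142
```

View pics/w3.png

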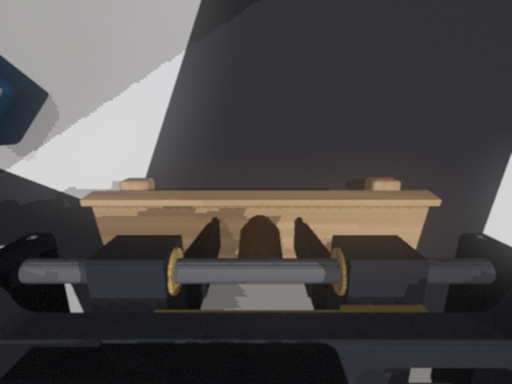

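send_rows:
  plan: "0 0 3 0 50; 0 0 0 0 10; 0 0 0 0 10; 0 0 0 0 10; 0 0 0 0 10; 0 0 0 0 10"

```text
t: 6.5
eef_pos: [507.7, -66.8, 76.8]
tcp_rot: [-3.138, 0.022, -2.942]
ft_force: [0.2, -11.7, -6.6]
opening: 0.285
```

```bash
python3 d.py 505 -67 73 3.345; python3 - <<'E'
from h import *
p=shot('wrist','w4.png')
E
```

```text
tool d [2.8 0.3 3.8] pos [507.7 -66.8  76.8] rot [-3.138  0.022 -2.942] F [  0.2 -11.7  -6.6] op 27.1 t 6.5
turn -0.003528734038500403
```

View pics/w4.png

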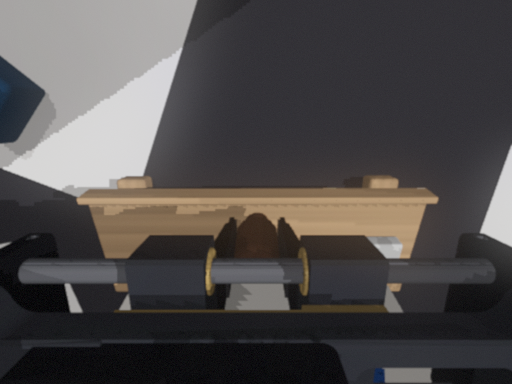

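send_rows:
  plan: "-0.6 0 -3 0 10; -1 0 -5 0 10; -1.2 0 -6 0 10; -1.2 0 -6 0 10"

```text
t: 6.95
eef_pos: [511.1, -66.2, 96.9]
tcp_rot: [-3.139, 0.021, -2.943]
ft_force: [2.8, -0.1, -11.5]
opening: 0.284
```

```bash
python3 d.py 522 -64 161.5 3.345
```

```text
tool d [-12.4  -0.2 -64.3] pos [511.1 -66.2  96.9] rot [-3.139  0.021 -2.943] F [  2.8  -0.1 -11.5] op 27.0 t 6.95
turn -0.004812130740917908
```

send_rows:
  plan: "-1.5 0 -8 0 10; -1.5 0 -8 0 10; -1.5 0 -8 0 10; -1.5 0 -8 0 10; -1.5 0 -8 0 10"

```text
t: 7.45
eef_pos: [518.8, -64.6, 141.2]
tcp_rot: [-3.139, 0.023, -2.943]
ft_force: [4.7, 0.3, -10.3]
opening: 0.29
```

```bash
python3 d.py 522 -64 161.5 3.345;  python3 - <<'E'
from h import *
T=shot('top','t4.png');i=T['image'][100:250,180:330,::-1]
cv2.imwrite('pics/t4c.png',cv2.resize(i,None,fx=4,fy=4,interpolation=cv2.INTER_CUBIC))
T=shot('side','s4.png');i=T['image'][100:290,170:330,::-1]
cv2.imwrite('pics/s4c.png',cv2.resize(i,None,fx=3,fy=3,interpolation=cv2.INTER_CUBIC))
E
```

```text
tool d [ -3.7  -0.1 -20.3] pos [518.8 -64.6 141.2] rot [-3.139  0.023 -2.943] F [  4.7   0.3 -10.3] op 27.6 t 7.45
turn -0.004977930600656322
```

View pics/t4c.png

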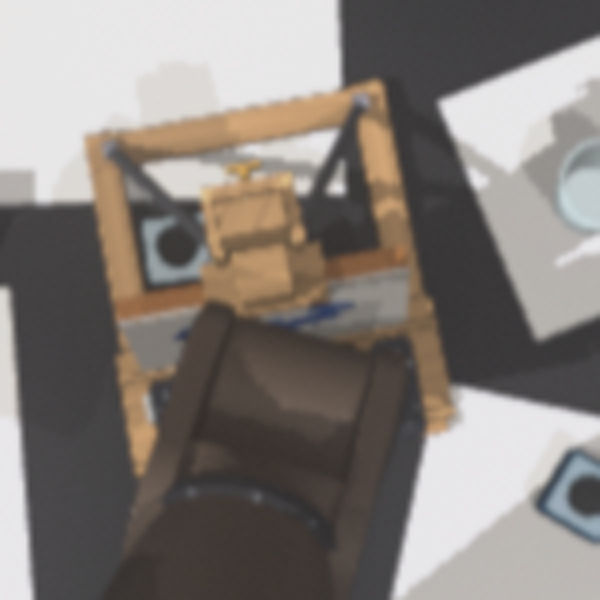

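View pics/s4c.png

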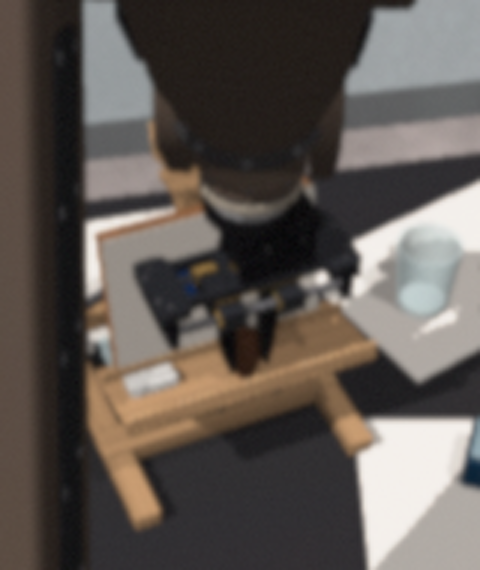

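send_rows:
  plan: "-1.2 0 -7 0 10; -1.2 0 -7 0 10; -0.9 0 -4 0 10; 0 0 0 0 10; 0 0 0 0 10"

```text
t: 8.05
eef_pos: [522.0, -63.9, 159.7]
tcp_rot: [-3.138, 0.024, -2.943]
ft_force: [4.3, -0.4, -8.7]
opening: 0.288
```

```bash
python3 d.py 522 -64 161.5 3.345;  python3 - <<'E'
from h import *
from fit import *
T=shot('top');q=np.load('q.npy')
for t in ['canvas_top','canvas','pawl']:
    print(t,[(np.round(b['bbox'],0).tolist(),round(b['confidence'],2)) for b in boxes_of(t,T)][:4])
w=shot('wrist','w5.png')
E
```

```text
tool d [ 0.  -0.1 -1.8] pos [522.  -63.9 159.7] rot [-3.138  0.024 -2.943] F [ 4.3 -0.4 -8.7] op 27.4 t 8.05
turn -0.005049706734308046
canvas_top [([358.0, 214.0, 12.0, 68.0], 0.44)]
canvas [([209.0, 162.0, 70.0, 32.0], 0.87), ([208.0, 171.0, 85.0, 47.0], 0.64)]
pawl []
```

View pics/w5.png

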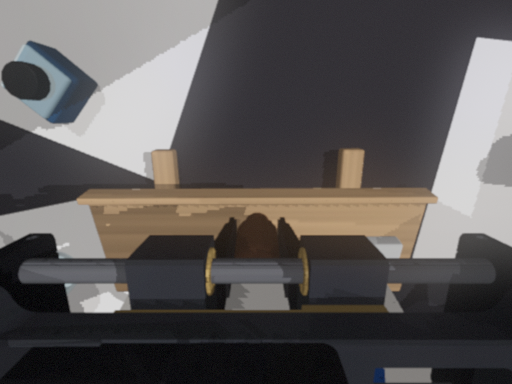

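send_rows:
  plan: "0.3 0 1.5 0 10; 0.6 0 3 0 10; 0.6 0 3 0 10; 0.6 0 3 0 10; 0.4 0 2 0 10; 0.4 0 2 0 10"

```text
t: 8.9
eef_pos: [519.2, -64.5, 143.6]
tcp_rot: [-3.139, 0.024, -2.943]
ft_force: [4.3, 1.0, -8.1]
opening: 0.289
```

send_rows:
  plan: "0.3 0 1.5 0 10; 0.3 0 1.5 0 10; 0.3 0 1.5 0 10"

```text
t: 9.2
eef_pos: [518.4, -64.7, 138.7]
tcp_rot: [-3.139, 0.024, -2.943]
ft_force: [3.5, 1.0, -8.8]
opening: 0.289
```

send_rows:
  plan: "0.3 0 1.5 0 10; 0.3 0 1.5 0 10"

```text
t: 9.4
eef_pos: [517.8, -64.8, 135.5]
tcp_rot: [-3.139, 0.024, -2.943]
ft_force: [5.2, 1.2, -7.4]
opening: 0.286
```

send_rows:
  plan: "0.3 0 1.5 0 10; 0.3 0 1.5 0 10"

```text
t: 9.6
eef_pos: [517.3, -64.9, 132.3]
tcp_rot: [-3.139, 0.024, -2.943]
ft_force: [3.5, 0.9, -8.3]
opening: 0.288
```

send_rows:
  plan: "0.3 0 1.5 0 10; 0.3 0 1.5 0 10"

```text
t: 9.8
eef_pos: [516.8, -65.0, 129.0]
tcp_rot: [-3.139, 0.024, -2.943]
ft_force: [4.4, 0.5, -8.1]
opening: 0.287
```

send_rows:
  plan: "0.3 0 1.5 0 10; 0.3 0 1.5 0 10"

```text
t: 10.0
eef_pos: [516.2, -65.1, 125.7]
tcp_rot: [-3.139, 0.024, -2.943]
ft_force: [3.1, 0.9, -8.4]
opening: 0.29
```

send_rows:
  plan: "0.3 0 1.3 0 10; 0.3 0 1.3 0 10"

```text
t: 10.2
eef_pos: [515.9, -65.2, 123.7]
tcp_rot: [-3.138, 0.025, -2.943]
ft_force: [-1.8, 3.6, 16.5]
opening: 0.286
```

send_rows:
  plan: "-0.1 0 -0.5 0 10; 0 0 0 0 10"

```text
t: 10.4
eef_pos: [516.0, -65.2, 124.5]
tcp_rot: [-3.138, 0.025, -2.943]
ft_force: [4.3, 1.0, -8.3]
opening: 0.29
```

send_rows:
  plan: "0.1 0 0.4 0 10; 0 0 0 0 10"

```text
t: 10.6
eef_pos: [515.9, -65.2, 124.2]
tcp_rot: [-3.138, 0.025, -2.943]
ft_force: [2.3, 1.3, -4.8]
opening: 0.286
```

send_rows:
  plan: "0.1 0 0.3 0 10; 0 0 0 0 10"

```text
t: 10.8
eef_pos: [515.9, -65.2, 124.2]
tcp_rot: [-3.138, 0.026, -2.943]
ft_force: [2.0, 1.5, -3.6]
opening: 0.286
```

send_rows:
  plan: "0.1 0 0.5 0 10; 0 0 0 0 10"

```text
t: 11.0
eef_pos: [515.9, -65.2, 124.1]
tcp_rot: [-3.138, 0.026, -2.943]
ft_force: [1.8, 1.3, -2.4]
opening: 0.283
```

send_rows:
  plan: "0 0 0.3 0 10; 0 0 0 0 34; 0 0 0 0 44; 0 0 0 0 50; 0 0 0 0 50; 0 0 0 0 50; 0 0 0 0 50"

```text
t: 11.7
eef_pos: [515.1, -65.6, 123.7]
tcp_rot: [-3.137, 0.024, -2.942]
ft_force: [-1.0, 0.7, -1.0]
opening: 0.528
```

```bash
python3 d.py 500 -68 220 3.345;  python3 - <<'E'
from h import *
w=shot('wrist','w6.png')
E
```

```text
tool d [ 12.9   0.3 -96.7] pos [515.1 -65.6 123.7] rot [-3.137  0.024 -2.942] F [-1.   0.7 -1. ] op 50.2 t 11.7
turn -0.0038545543066490495
```

View pics/w6.png

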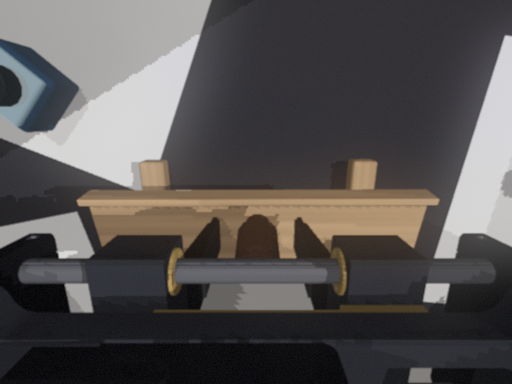

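send_rows:
  plan: "1 0 -10 0 50; 4 0 -25 0 50; 4 0 -30 0 50; 4 0 -35 0 50; 0 0 -45 0 50; 0 0 -45 0 20; 0 0 -45 0 0; 0 0 -40 0 0"

```text
t: 12.55
eef_pos: [491.6, -67.8, 409.1]
tcp_rot: [-3.141, 0.017, -2.942]
ft_force: [0.9, -0.9, -0.8]
opening: 0.328
```

```bash
python3 d.py 586 -52 400 3.345;  python3 - <<'E'
from h import *
w=shot('side','s7.png')
i=w['image'][100:290,170:330,::-1]
cv2.imwrite('pics/s7c.png',cv2.resize(i,None,fx=3,fy=3,interpolation=cv2.INTER_CUBIC))
w=shot('top','t7.png')
i=w['image'][100:250,180:330,::-1]
cv2.imwrite('pics/t7c.png',cv2.resize(i,None,fx=4,fy=4,interpolation=cv2.INTER_CUBIC))
E
```

```text
tool d [-95.5  -3.2  10.7] pos [491.6 -67.8 409.1] rot [-3.141  0.017 -2.942] F [ 0.9 -0.9 -0.8] op 31.2 t 12.55
turn -0.003827427588447563
```

View pics/s7c.png

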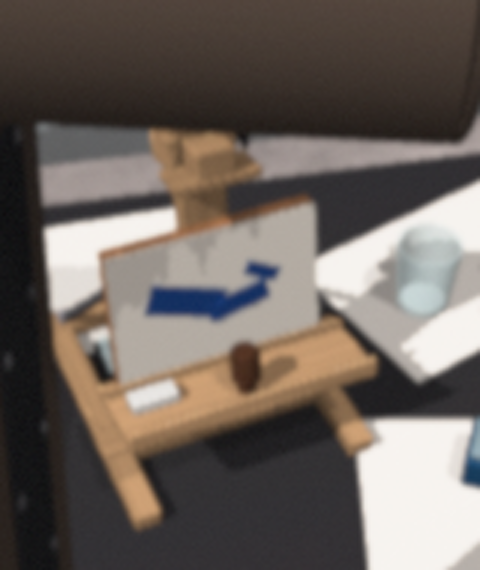

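View pics/t7c.png

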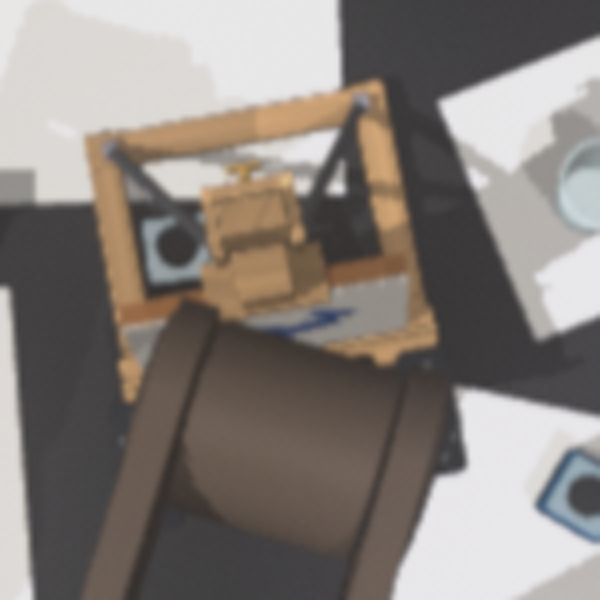

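send_rows:
  plan: "-33 -1 5 0 0; -33 -1 5 0 0; -30 -1 5 0 0; 0 0 0 0 0; 0 0 0 0 0"

```text
t: 13.15
eef_pos: [588.7, -51.2, 401.6]
tcp_rot: [-3.136, 0.027, -2.942]
ft_force: [-0.9, -0.2, -0.4]
opening: 0.003
```

```bash
python3 d.py 592 -51 330 3.345;  python3 - <<'E'
from fit import *
w=shot('wrist','w8.png');q=np.load('q.npy')
s=env.state()
print('tip',proj(w,s['eef_pos']))
for x in(-16,-50):
  for y in (-18,18): print('block',x,y,proj(w,M(q,(x,y,q[4]+34))).round(0))
print('jaw',[proj(w,M(q,(-52,y,q[4]+8))).round(0) for y in(-40,40)])
E
```

```text
tool d [-1.3 -0.  71.7] pos [588.7 -51.2 401.6] rot [-3.136  0.027 -2.942] F [-0.9 -0.2 -0.4] op 0.3 t 13.15
turn -0.0042768257298977375
tip [256.89794543 232.11801877]
block -16 -18 [239. 223.]
block -16 18 [275. 224.]
block -50 -18 [238. 193.]
block -50 18 [276. 193.]
jaw [array([218., 180.]), array([296., 180.])]
```

View pics/w8.png

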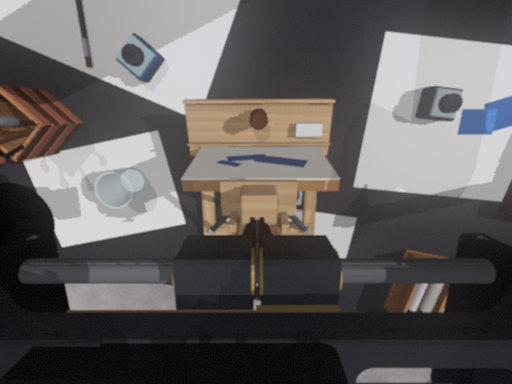

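send_rows:
  plan: "0.5 0 20 0 0; 0.5 0 20 0 0; 0.5 0 15 0 0; 0 0 5 0 0; 0 0 3 0 0"

```text
t: 13.7
eef_pos: [585.1, -52.4, 339.9]
tcp_rot: [-3.134, 0.03, -2.944]
ft_force: [-0.2, 0.3, 0.6]
opening: 0.007
```

send_rows:
  plan: "0 0 2 0 0; 0 0 2 0 0; 0 0 2 0 0"

```text
t: 14.0
eef_pos: [585.1, -52.7, 335.6]
tcp_rot: [-3.133, 0.033, -2.944]
ft_force: [-0.0, -0.1, 0.4]
opening: 0.006
```

send_rows:
  plan: "-3 0 2 0 0; 0 0 2 0 0; 0 0 2 0 0; 0 0 2 0 0"

```text
t: 14.4
eef_pos: [588.9, -52.0, 327.7]
tcp_rot: [-3.132, 0.034, -2.944]
ft_force: [-1.5, 0.3, 5.0]
opening: 0.004
```

send_rows:
  plan: "0 0 2 0 0; 0 0 2 0 0"

```text
t: 14.6
eef_pos: [588.5, -52.2, 324.0]
tcp_rot: [-3.132, 0.033, -2.944]
ft_force: [-4.5, -1.2, 4.9]
opening: 0.004
```

send_rows:
  plan: "0 0 2 0 0; 0 0 2 0 0"

```text
t: 14.8
eef_pos: [588.1, -52.3, 320.1]
tcp_rot: [-3.132, 0.032, -2.944]
ft_force: [-4.0, -1.1, 4.5]
opening: -0.0
```

send_rows:
  plan: "0.8 0 4 0 0; 0.8 0 4 0 0; 0.8 0 4 0 0; 0.8 0 4 0 0"

```text
t: 15.2
eef_pos: [585.3, -52.9, 303.5]
tcp_rot: [-3.132, 0.033, -2.944]
ft_force: [-4.3, 0.0, 4.8]
opening: 0.004
```

send_rows:
  plan: "0.8 0 4 0 0; 0.8 0 4 0 0; 0.8 0 4 0 0"

```text
t: 15.5
eef_pos: [583.0, -53.4, 290.2]
tcp_rot: [-3.132, 0.032, -2.944]
ft_force: [-3.6, 0.3, 5.9]
opening: 0.005
```

```bash
python3 - <<'E'
from h import *
for n in('top','side','wrist'):
    w=shot(n,f'{n}9.png')
    if n!='wrist':
        i=w['image'][100:250,180:330,::-1]
        cv2.imwrite(f'pics/{n}9c.png',cv2.resize(i,None,fx=4,fy=4,interpolation=cv2.INTER_CUBIC))
E
```

```text
(no output)
```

View pics/wrist9.png

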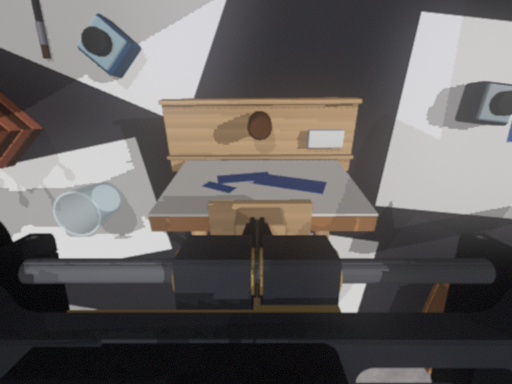

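View pics/side9c.png

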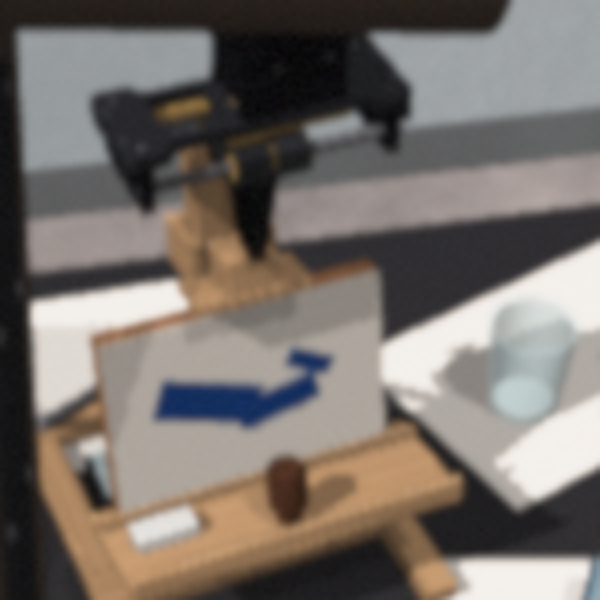

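send_rows:
  plan: "0.3 0 1.5 0 0; 0.3 0 1.5 0 0; 0.3 0 1.5 0 0; 0.3 0 1.5 0 0"

```text
t: 16.05
eef_pos: [582.8, -53.6, 284.2]
tcp_rot: [-3.132, 0.034, -2.944]
ft_force: [-2.6, 1.4, 4.4]
opening: 0.005
```

send_rows:
  plan: "0.2 0 1 0 0; 0.2 0 1 0 0"

```text
t: 16.25
eef_pos: [582.4, -53.7, 282.2]
tcp_rot: [-3.132, 0.034, -2.944]
ft_force: [-2.3, 1.1, 4.5]
opening: 0.004
```

send_rows:
  plan: "0.2 0 1 0 0; 0.2 0 1 0 0"

```text
t: 16.45
eef_pos: [582.1, -53.8, 280.1]
tcp_rot: [-3.132, 0.034, -2.944]
ft_force: [-2.8, 0.4, 4.7]
opening: 0.008
```

send_rows:
  plan: "0.2 0 1 0 0; 0.2 0 1 0 0"

```text
t: 16.65
eef_pos: [581.7, -53.8, 277.9]
tcp_rot: [-3.132, 0.034, -2.944]
ft_force: [-2.6, 1.0, 4.2]
opening: 0.004
```

send_rows:
  plan: "0.2 0 1 0 0; 0.2 0 0.7 0 0"

```text
t: 16.85
eef_pos: [581.3, -53.9, 276.0]
tcp_rot: [-3.132, 0.034, -2.944]
ft_force: [-2.2, 0.7, 4.6]
opening: 0.007
```

send_rows:
  plan: "0.2 0 0.7 0 0"

```text
t: 16.95
eef_pos: [581.2, -54.0, 275.2]
tcp_rot: [-3.132, 0.034, -2.944]
ft_force: [-2.7, 0.4, 3.9]
opening: 0.005
```

send_rows:
  plan: "0.2 0 0.7 0 0"

```text
t: 17.05
eef_pos: [581.1, -54.0, 274.6]
tcp_rot: [-3.132, 0.035, -2.944]
ft_force: [-3.5, 2.0, 8.6]
opening: 0.006
```

send_rows:
  plan: "0.2 0 0.7 0 0"

```text
t: 17.15
eef_pos: [581.1, -54.0, 274.4]
tcp_rot: [-3.131, 0.035, -2.944]
ft_force: [-4.0, 0.6, 11.6]
opening: 0.001
```

send_rows:
  plan: "0.2 0 0.7 0 0"

```text
t: 17.25
eef_pos: [581.1, -54.0, 274.4]
tcp_rot: [-3.131, 0.037, -2.944]
ft_force: [-4.0, 1.3, 11.0]
opening: 0.002
```

send_rows:
  plan: "0.2 0 0.7 0 0"

```text
t: 17.35
eef_pos: [581.1, -54.0, 274.5]
tcp_rot: [-3.131, 0.038, -2.944]
ft_force: [-4.8, 1.6, 10.5]
opening: 0.004
```

send_rows:
  plan: "0.1 0 1 0 0"

```text
t: 17.45
eef_pos: [581.2, -54.0, 274.4]
tcp_rot: [-3.13, 0.039, -2.944]
ft_force: [-5.6, 0.5, 13.2]
opening: 0.003
```

send_rows:
  plan: "0 0 1 0 0"

```text
t: 17.55
eef_pos: [581.2, -54.0, 274.4]
tcp_rot: [-3.13, 0.04, -2.944]
ft_force: [-6.2, 0.4, 12.5]
opening: 0.005
```

send_rows:
  plan: "0 0 -1 0 0; 0 0 -3 0 0; 1 0 -10 0 0; 3 0 -25 0 0; 5 0 -35 0 0; 10 0 -40 0 0; 30 0 -20 0 0; 40 0 0 0 0"

```text
t: 18.35
eef_pos: [489.1, -71.2, 409.5]
tcp_rot: [-3.131, 0.038, -2.942]
ft_force: [0.3, 0.0, 0.2]
opening: 0.003
```

send_rows:
  plan: "45 0 0 0 0; 0 30 -20 0 0; 0 45 0 0 0; 0 45 0 0 0; 0 45 0 0 0; 0 45 0 0 0; 0 45 0 0 0; 0 0 0 0 0"

```text
t: 19.15
eef_pos: [386.3, 176.0, 430.8]
tcp_rot: [-3.129, 0.047, -2.951]
ft_force: [-0.2, 0.2, -0.5]
opening: 0.0
```

```bash
python3 - <<'E'
from fit import *
s=env.state();print(s['t'],s['eef_pos'],s['ft_force'])
q=np.load('q.npy')
for n in('top','side'):
    w=shot(n,f'{n}10.png')
    x,y,W,H=(190,110,120,130) if n=='top' else (180,120,130,160)
    i=np.ascontiguousarray(w['image'][y:y+H,x:x+W,::-1])
    cv2.imwrite(f'pics/{n}10c.png',cv2.resize(i,None,fx=4 if n=='top' else 3.7,fy=4 if n=='top' else 3.7,interpolation=cv2.INTER_CUBIC))
    for d in (40,48,56):print(n,d,proj(w,M(q,(-82,0,q[3]+d))).round(1),proj(w,M(q,(-30,100,q[3]+112+d))).round(1),proj(w,M(q,(-30,-100,q[3]+112+d))).round(1))
    for t in ['ink_a','tumbler','brush_pot','eraser','brush']:
      print(t,[(np.round(b['bbox'],0).tolist(),round(b['confidence'],2)) for b in boxes_of(t,w)][:4])
E
```

```text
19.15 [386.29973497 175.97867287 430.75116905] [-0.20667137  0.18086132 -0.48579796]
top 40 [252.1 202.6] [211.5 182.4] [283.  169.7]
top 48 [252.  202.1] [211.2 181.7] [283.1 168.9]
top 56 [251.9 201.5] [210.8 181. ] [283.2 168. ]
ink_a [([137.0, 222.0, 23.0, 21.0], 0.81), ([214.0, 151.0, 20.0, 22.0], 0.8), ([316.0, 213.0, 21.0, 24.0], 0.73)]
tumbler [([316.0, 130.0, 25.0, 27.0], 0.7)]
brush_pot [([360.0, 153.0, 60.0, 43.0], 0.59), ([218.0, 200.0, 13.0, 6.0], 0.53)]
eraser [([219.0, 200.0, 14.0, 5.0], 0.41), ([209.0, 177.0, 84.0, 42.0], 0.28)]
brush [([355.0, 214.0, 16.0, 65.0], 0.58), ([208.0, 174.0, 84.0, 47.0], 0.23)]
side 40 [251.5 224.3] [205.4 189.6] [275.6 170.7]
side 48 [251.4 221.9] [205.  186.9] [275.5 168.1]
side 56 [251.2 219.5] [204.7 184.3] [275.4 165.6]
ink_a [([324.0, 237.0, 24.0, 29.0], 0.77)]
tumbler []
brush_pot [([356.0, 159.0, 49.0, 66.0], 0.58), ([324.0, 240.0, 22.0, 27.0], 0.3)]
eraser []
brush [([361.0, 243.0, 52.0, 58.0], 0.49)]
```

View pics/side10c.png

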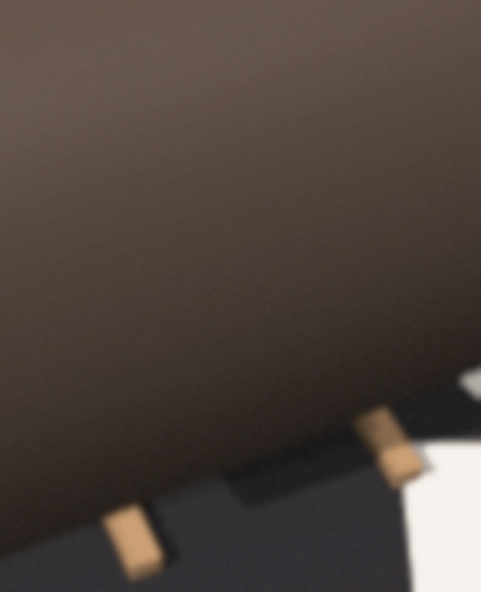

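View pics/top10c.png

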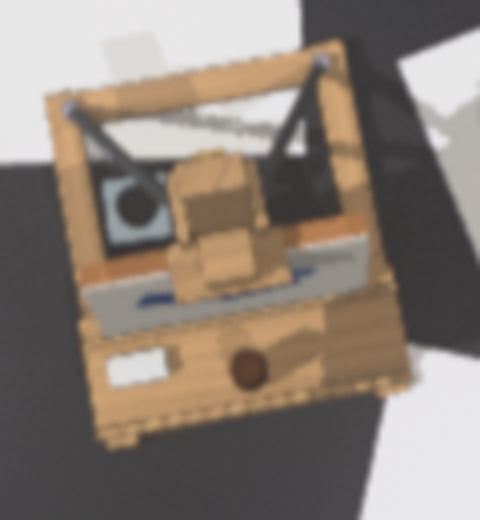

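send_rows:
  plan: "0 45 0 0 0; 0 45 0 0 0; 0 45 0 0 0; 0 45 0 0 0; 0 45 0 0 0; 0 45 0 0 0; 0 45 0 0 0; 0 0 0 0 0"

```text
t: 20.55
eef_pos: [331.0, 491.4, 424.8]
tcp_rot: [-3.127, 0.047, -2.967]
ft_force: [-0.6, -0.4, -0.5]
opening: 0.008
```

```bash
python3 - <<'E'
from fit import *
s=env.state();print(s['t'],s['eef_pos'],s['ft_force'])
w=shot('side','side11.png')
i=np.ascontiguousarray(w['image'][120:280,180:310,::-1])
cv2.imwrite('pics/side11c.png',cv2.resize(i,None,fx=3.7,fy=3.7,interpolation=cv2.INTER_CUBIC))
E
```

```text
20.55 [330.96147149 491.35669243 424.79758752] [-0.60622141 -0.39460866 -0.48987658]
```

View pics/side11c.png

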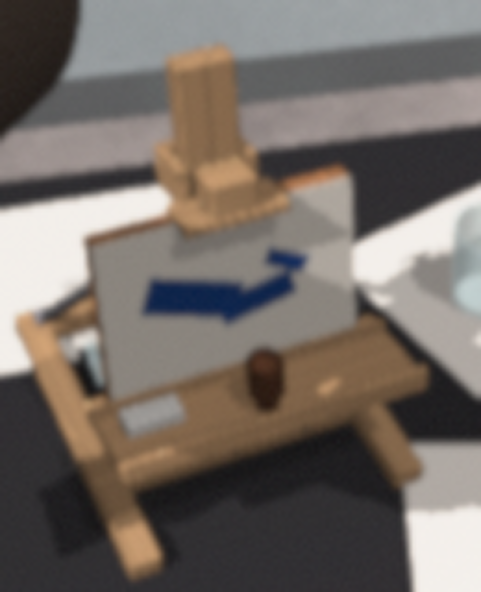

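The side view shows the jaw sitting on the canvas's top edge, the tray raised and the eraser in its place. I'm handing the job in.

```bash
python3 -c "
from cell import job_done; print(job_done())"
```

```text
the job is handed in; nothing more can be done
None
```

The tray now stands on the second tooth and the clamp's jaw rests on the canvas; I handed the job in at about 20.6 s.

**Tray:** I gripped the knob and lifted the tray about 84 mm. I then lowered it at 15–30 mm/s until the pawl seated, at a lift of about 48 mm. On seating, the wrist force swung from −8 N to +16.5 N. That puts roughly 25 N on the tooth, under the 35 N limit. I eased off until nearly all the load had left the hand, then let go.

**Clamp:** It slid down at about 5 N. The jaw stopped firmly on the canvas, and I pushed to 13.2 N in all, so roughly 8 N on the canvas. I then withdrew the arm.

**Last checks:**
- **Tray:** In the top view the knob is where a 48 mm lift should put it, to within a pixel.
- **Clamp, canvas and eraser:** The side view shows the jaw on the canvas's top edge, the canvas standing on the tray and the eraser in place.
- **Bystanders:** The inks, brush and brush pot, and the glass in the top view, sit within a few pixels of where they started. The network missed the glass and eraser in one side view that the arm was blocking.
- **Arm:** It is clear of everything, with wrist force near zero.

**Not verified:** I could not measure the force left between jaw and canvas after withdrawing, nor the pawl's angle, since the pawl is hidden behind the mast.

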